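# Mix the grinding beads

## Task

The large and small ceramic grinding beads lie apart in the two halves of the steel dish. Take the stirrer from its stand and stir the beads with it, fingers off the beads, until each half of the dish (the two lug handles mark the dividing line) holds at least two large and two small beads. Lose none, then hang the stirrer by its collar in the fork of the stand again, hanging still and upright; leave the other things on the bench where they are.

Things in the scene. Friction and masses are not known exactly. Their poses are not given: they have to be found in the camera images.
- dish: round open steel dish, fixed: 140 mm across at the rim, 132 mm at the foot, 45 mm high, wall 4 mm, flat inner floor 124 mm across, 5 mm above the bench. Two dark lug handles reach to 96 mm from the centre, 38 mm high. Origin at the centre of the underside, z up; x runs through both lugs: y > 0 and y < 0 are the two halves. Any yaw. At first the large beads lie at y > 0, the small ones at y < 0.
- stirrer: upright stirrer, about 110 g, hanging by its collar in the stand's fork: black square rubber grip 20 x 20 mm, 5 to 55 mm above the origin; steel collar 28 mm across, 0 to 5 mm; round steel shaft 12 mm thick, down to its rounded tip at -105 mm. Origin on the axis at the collar's underside, z up the axis, x and y square to the grip's flats.
- tip (a point): lower end of the stirrer's shaft, on its axis, 105 mm below the collar's underside
- stand: grey stand, fixed, with a steel fork shelf: top 125 mm above the bench, 6 mm thick, 70 mm wide (y), x = -30 to 50 mm; 16 mm slot along x, open to the front (-x), ending at x = 8 mm; a 4 mm high lip on each prong at x = -30 to -24 mm. Wall below the shelf at x = 42 to 50 mm; foot x = -60 to 70 mm, 110 mm wide, 10 mm thick. Origin on the bench below the hanging place, z up.
- seat (a point): the hanging place in the stand's slot: level with the shelf top (125 mm), where the stirrer's origin is when it hangs; axes as the stand's
- large1: one of the five large beads: glazed white ceramic disc with flat ends, 26 mm across, 18 mm high, loose in the dish, at first flat on its floor. Origin at the bead's centre, z along its own axis.
- large2: one of the five large beads: glazed white ceramic disc with flat ends, 26 mm across, 18 mm high, loose in the dish, at first flat on its floor. Origin at the bead's centre, z along its own axis.
- large3: one of the five large beads: glazed white ceramic disc with flat ends, 26 mm across, 18 mm high, loose in the dish, at first flat on its floor. Origin at the bead's centre, z along its own axis.
- large4: one of the five large beads: glazed white ceramic disc with flat ends, 26 mm across, 18 mm high, loose in the dish, at first flat on its floor. Origin at the bead's centre, z along its own axis.
- large5: one of the five large beads: glazed white ceramic disc with flat ends, 26 mm across, 18 mm high, loose in the dish, at first flat on its floor. Origin at the bead's centre, z along its own axis.
- small1: one of the five small beads: glazed white ceramic disc with flat ends, 18 mm across, 13 mm high, loose in the dish, at first flat on its floor. Origin at the bead's centre, z along its own axis.
- small2: one of the five small beads: glazed white ceramic disc with flat ends, 18 mm across, 13 mm high, loose in the dish, at first flat on its floor. Origin at the bead's centre, z along its own axis.
- small3: one of the five small beads: glazed white ceramic disc with flat ends, 18 mm across, 13 mm high, loose in the dish, at first flat on its floor. Origin at the bead's centre, z along its own axis.
- small4: one of the five small beads: glazed white ceramic disc with flat ends, 18 mm across, 13 mm high, loose in the dish, at first flat on its floor. Origin at the bead's centre, z along its own axis.
- small5: one of the five small beads: glazed white ceramic disc with flat ends, 18 mm across, 13 mm high, loose in the dish, at first flat on its floor. Origin at the bead's centre, z along its own axis.
- petri_stack: bystander: stack of three culture dishes, 90 mm across, 42 mm high, origin at the centre of the underside
- canister: bystander: steel canister, 80 mm across, 130 mm high, origin at the centre of the underside
- jar: bystander: small amber glass jar with white lid, 48 mm across, 55 mm high, origin at the centre of the underside
- tube_rack: bystander, fixed: white rack of corked test tubes, 60 x 155 mm (along its y), 122 mm high, origin at the centre of the underside

How it is judged:
On the way, in this order (a step that is already met when the one before it is completed fails the run):
1. the stirrer's tip is inside the dish, below its rim (horizontal distance between tip and dish below 0.062 m and z of tip in the frame of dish below 0.035 m), for 0.1 s.
2. with the stirrer still in the dish, each half holds at least two large and two small beads (all of step 1 and y of any of large2, large3, large4, large5 in the frame of dish above -0.002 m and y of any of large1, large3, large4, large5 in the frame of dish above -0.002 m and y of any of large1, large2, large4, large5 in the frame of dish above -0.002 m and y of any of large1, large2, large3, large5 in the frame of dish above -0.002 m and y of any of large1, large2, large3, large4 in the frame of dish above -0.002 m and y of any of large2, large3, large4, large5 in the frame of dish below 0.002 m and y of any of large1, large3, large4, large5 in the frame of dish below 0.002 m and y of any of large1, large2, large4, large5 in the frame of dish below 0.002 m and y of any of large1, large2, large3, large5 in the frame of dish below 0.002 m and y of any of large1, large2, large3, large4 in the frame of dish below 0.002 m and y of any of small2, small3, small4, small5 in the frame of dish above -0.002 m and y of any of small1, small3, small4, small5 in the frame of dish above -0.002 m and y of any of small1, small2, small4, small5 in the frame of dish above -0.002 m and y of any of small1, small2, small3, small5 in the frame of dish above -0.002 m and y of any of small1, small2, small3, small4 in the frame of dish above -0.002 m and y of any of small2, small3, small4, small5 in the frame of dish below 0.002 m and y of any of small1, small3, small4, small5 in the frame of dish below 0.002 m and y of any of small1, small2, small4, small5 in the frame of dish below 0.002 m and y of any of small1, small2, small3, small5 in the frame of dish below 0.002 m and y of any of small1, small2, small3, small4 in the frame of dish below 0.002 m), for 0.2 s.
At the end, for the whole second after the job is handed in: At least two large and two small bead centres in each dish half, either side of the lug line (2 mm slack at the line); all ten rest in the dish below its rim; the stirrer hangs at rest, origin within 12 mm sideways and 3 mm in height of the seat, tilt under 0.12 rad (y of any of large2, large3, large4, large5 in the frame of dish above -0.002 m and y of any of large1, large3, large4, large5 in the frame of dish above -0.002 m and y of any of large1, large2, large4, large5 in the frame of dish above -0.002 m and y of any of large1, large2, large3, large5 in the frame of dish above -0.002 m and y of any of large1, large2, large3, large4 in the frame of dish above -0.002 m and y of any of large2, large3, large4, large5 in the frame of dish below 0.002 m and y of any of large1, large3, large4, large5 in the frame of dish below 0.002 m and y of any of large1, large2, large4, large5 in the frame of dish below 0.002 m and y of any of large1, large2, large3, large5 in the frame of dish below 0.002 m and y of any of large1, large2, large3, large4 in the frame of dish below 0.002 m and y of any of small2, small3, small4, small5 in the frame of dish above -0.002 m and y of any of small1, small3, small4, small5 in the frame of dish above -0.002 m and y of any of small1, small2, small4, small5 in the frame of dish above -0.002 m and y of any of small1, small2, small3, small5 in the frame of dish above -0.002 m and y of any of small1, small2, small3, small4 in the frame of dish above -0.002 m and y of any of small2, small3, small4, small5 in the frame of dish below 0.002 m and y of any of small1, small3, small4, small5 in the frame of dish below 0.002 m and y of any of small1, small2, small4, small5 in the frame of dish below 0.002 m and y of any of small1, small2, small3, small5 in the frame of dish below 0.002 m and y of any of small1, small2, small3, small4 in the frame of dish below 0.002 m and horizontal distance between each of large1, large2, large3, large4, large5, small1, small2, small3, small4, small5 and dish below 0.064 m and z of each of large1, large2, large3, large4, large5, small1, small2, small3, small4, small5 in the frame of dish below 0.045 m and linear speed of each of large1, large2, large3, large4, large5, small1, small2, small3, small4, small5, stirrer below 0.02 m/s and horizontal distance between stirrer and seat below 0.012 m and z of stirrer in the frame of seat between -0.003 and 0.003 m and angle between stirrer's own z axis and vertical below 0.12 rad); the robot touches nothing.
It fails at once if the gripper's fingers touch a bead (contact force between any of large1, large2, large3, large4, large5, small1, small2, small3, small4, small5 and the fingers above 0.5 N).
It fails at once if a bead leaves the dish (horizontal distance between any of large1, large2, large3, large4, large5, small1, small2, small3, small4, small5 and dish above 0.085 m).
It fails at once if the culture dishes, the canister or the jar are shifted by more than 30 mm or tipped over (distance of any of petri_stack, canister, jar from where it was at the start of the episode above 0.03 m or angle between any of petri_stack, canister, jar's own z axis and vertical above 0.5 rad).
It fails at once if the tube rack is struck harder than 10 N (contact force between tube_rack and the arm above 10 N or contact force between tube_rack and the fingers above 10 N or contact force between tube_rack and stirrer above 10 N).
It also fails if it takes over 72 s, if anything falls off the work surface, if the arm or the gripper's body presses on something with over 40 N, if the wrist force passes 120 N, or if a joint passes its speed limit or range.

## Robot

A 6-joint arm with a two-finger parallel gripper is mounted at the origin on the work surface. World frame = base frame: x ahead of the robot, y to its left, z up, the work surface at z = 0. Lengths are in m, angles in rad, forces in N, time in s.
With the tool pointing down it reaches from about 0.25 to 0.775 m from the base axis. Payload 8.9 kg.
Tool frame: the origin (TCP) lies between the finger pads; the fingertips stand r.tcp_to_tips ahead of it and the grasp point (between the pads) is the TCP (r.tcp_to_tips is the distance from the TCP to the fingertips, in m); z points along the fingers, y is the line along which they close (so a half turn about z gives the same grasp; the last joint's range is limited). The gripper opens to 85 mm and grips with 20 to 120 N. Pads are 22 mm wide; open, the fingers measure 114 mm over their backs; the gripper's body (76 mm by 85 mm) begins 54 mm behind the grasp point. The pads swing forward as they close: fully open they stand 13 mm farther back than shut.
Start: joints at [-1.478, 0.291, -0.153, 1.127, 0, 1.431], TCP at [0.121, -0.511, 0.25] pointing down, gripper open.
Joint ranges: [-2.52, 2.52], [-0.91, 1.74], [-1.3, 1.37], [-1.96, 2.02], [-1.52, 1.47], [-3.14, 3.14]. Speed limits (rad/s): [2.22, 2.22, 2.79, 3.14, 3.14, 3.14].

## Interface

Orientations are given as a unit quaternion [w, x, y, z].
In Python, from workcell import observe, eyes, r gives the robot as it stands.
- The arm moves only by the tool drive_tool, never from a script. Its argument "steps" is text: rows parted by semicolons, each of 5 numbers parted by spaces: the finger opening in mm, from 0 to 85.4, then the shift along the tool's x, y, z normalised to -1 to 1, where 1 is 200 mm, then the turn about the tool's z normalised to -1 to 1, where 1 is 45 degrees. In form: fingers tx ty tz spin; .... A call has 1 to 10 rows; each row is the pose to reach, as a shift and turn from the pose commanded when the call began, along the tool's axes at that moment; what a row does not reach only later rows make up. A row lasts 1/12 s, in which the tool goes at most 41.7 mm and 7.16 degrees, less where a joint would pass 70% of its speed; a pose out of reach is approached as far as the arm can. A call with a number of a shift or a turn outside -1 to 1 is refused whole. A call with a gripper value outside its range is refused whole. The fingers move at their own pace and stop on an object; "force" is the grip in N (left out, the last holds). Time passes only in rows, so rows that repeat a pose let the fingers close. It gives the time, the measured TCP pose, the force, the opening and the grip force at its end, in the units of the state.
- observe(): the state, without advancing time (a new reading comes with each control period).
- eyes.read_camera(name): name is "side" or "top" or "wrist"; returns a dict with "pixels" (400x640x3 uint8, red, green, blue), "z_map" (400x640 float32, m along the optical axis (not along the pixel's ray), 0 where there is no reading), "mtx" (3x3 intrinsics, pixels), "rvec" (rotation vector, rad) and "tvec" (3), from world to camera coordinates, as OpenCV has them. Camera axes: x right, y down, z forward; pixel columns grow to the right and rows downward; lengths in m; the calibration is good to about 2 mm. A picture is of the moment at which its call begins.
- r.close_job(): hands the job in; it is judged then, once.
The state is a dict: "time": time; "joints": joint angles; "dq": joint speeds; "effort": joint torques, N m; "tool_pos": TCP position; "tool_rot": TCP orientation; "ft_force": force on the tool from outside, world axes, zero at the start; "wrist_torque": the same for the moment, N m; "opening": finger opening in m; "grasp_force": force on a finger pad.
Only numpy, scipy, OpenCV 4.12 (cv2) and the standard library are available. Lean on these libraries where they do the work, as an engineer would, in place of code of your own. Each camera call takes 0.05 s, during which the arm holds its last target. There are 200 camera calls.

## Working session

There is one attempt and no reset: what is moved stays moved. The work goes in short steps, Python scripts to look and compute and a tool call to move; the robot and the scene stay as the last step left them, time stands still between calls to the robot, and variables do not carry over. Pictures are saved under pics/ and viewed, at most 10 in all, crops included, and the job is handed in when it is done.

Besides the shell and the picture viewer there is one more tool, called as name(argument=value, ...) on one line, values as JSON. drive_tool: Moves the arm, as the interface text tells. Its arguments: {"type":"object","properties":{"steps":{"type":"string"},"force":{"type":"number"}},"required":["steps"]}

```bash
ls; mkdir -p pics; cat > h.py <<'E'
import numpy as np, cv2
from workcell import observe, eyes, r
def cam(n):
    d=eyes.read_camera(n); R,_=cv2.Rodrigues(np.array(d['rvec'],float)); t=np.array(d['tvec'],float).ravel()
    return d,np.array(d['mtx']),R,t
def ray(K,R,t,uv,z):
    uv=np.atleast_2d(uv).astype(float); c=-R.T@t
    v=(np.c_[uv,np.ones(len(uv))]@np.linalg.inv(K).T)@R
    return c+v*((z-c[2])/v[:,2])[:,None]
def cloud(d,K,R,t):
    z=d['z_map']; v,u=np.mgrid[:z.shape[0],:z.shape[1]]
    p=np.stack([u,v,np.ones_like(u)],-1)@np.linalg.inv(K).T*z[...,None]
    w=(p-t)@R; w[z==0]=np.nan; return w
def save(n,img,s=1): cv2.imwrite('pics/'+n,cv2.resize(cv2.cvtColor(img,cv2.COLOR_RGB2BGR),None,fx=s,fy=s))
E
python3 - <<'E'
from h import *
s=observe(); print(s['time'],s['tool_pos'],s['tool_rot'],r.tcp_to_tips)
for n in('top','side'):
    d,K,R,t=cam(n); save(n+'0.png',d['pixels'],1.25 if n=='top' else 1); print(n,-R.T@t,R[2],K[0,0]); np.savez(n+'0.npz',**d)
E
```

```text
pics
0.0 [ 0.12056589 -0.51055739  0.24973247] [-6.45499061e-04  9.93293551e-01  1.15617921e-01  2.27270531e-05] 0.019
top [ 0.48412077 -0.01875208  1.11453769] [ 0.0585745  -0.01158475 -0.99821582] 432.47365246129226
side [0.40519511 0.43327096 0.68958416] [ 0.18417955 -0.59155062 -0.78494953] 383.4123016367767
```

View pics/top0.png

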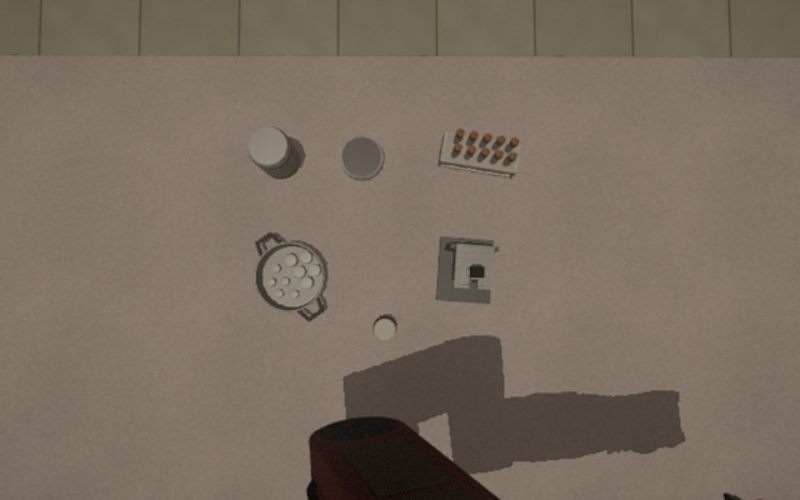

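View pics/side0.png

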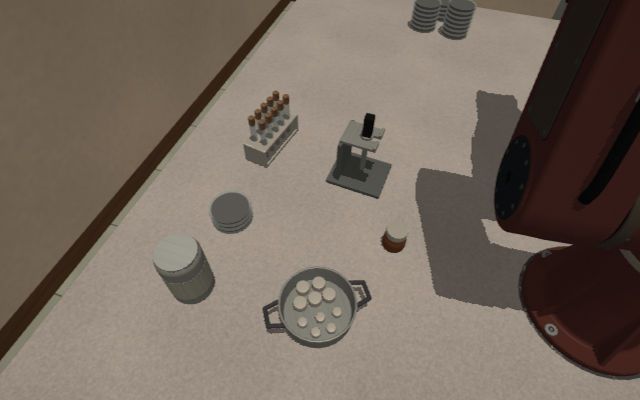

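```bash
cat >> h.py <<'E'
class L: pass
def load(n):
    d=dict(np.load(n+'0.npz')); R,_=cv2.Rodrigues(d['rvec']); return d,d['mtx'],R,d['tvec'].ravel()
E
python3 - <<'E'
from h import *
np.set_printoptions(precision=4,suppress=True)
for n in('top','side'):
    d,K,R,t=load(n); w=cloud(d,K,R,t); z=w[...,2]
    print(n,'table',np.nanmedian(z))
    g=lambda c,rad:np.hypot(w[...,0]-c[0],w[...,1]-c[1])<rad
    c0=ray(K,R,t,[[291/1.25,275/1.25]] if n=='top' else [[317,305]],0.02)[0]; print(c0)
    # rim
    m=g(c0,.085)&(z>.041)&(z<.05); p=w[m]; A=np.c_[2*p[:,:2],np.ones(len(p))]
    s=np.linalg.lstsq(A,(p[:,:2]**2).sum(1),rcond=None)[0]; print('rim',s[:2],np.sqrt(s[2]+s[:2]@s[:2]),len(p))
    c=s[:2]; rr=np.hypot(w[...,0]-c[0],w[...,1]-c[1])
    m=(rr>.076)&(rr<.1)&(z>.025)&(z<.043); p=w[m][:,:2]-c; a=np.arctan2(p[:,1],p[:,0]); y=np.angle(np.exp(2j*a).mean())/2; print('lug yaw',y,len(p))
    m=(rr<.056)&(z>.012)&(z<.035); k,lab,st,ce=cv2.connectedComponentsWithStats(m.astype(np.uint8))
    print([(i,st[i,4]) for i in range(1,k)], 'floor z', np.nanpercentile(z[rr<.05],[5,20,50,80,95]))
    # stand
    c0=ray(K,R,t,[[477/1.25,270/1.25]] if n=='top' else [[368,125]],0.15)[0]; print('stand0',c0)
    m=g(c0,.09)&(z>.118)&(z<.135); p=w[m][:,:2]; print('shelf',cv2.minAreaRect(p.astype(np.float32)),len(p),np.median(w[m][:,2]))
    m=g(c0,.09)&(z>.17)&(z<.19); p=w[m]; print('grip top',p.mean(0),p.min(0),p.max(0),cv2.minAreaRect(p[:,:2].astype(np.float32)),len(p))
    m=g(c0,.12)&(z>.006)&(z<.016); p=w[m][:,:2]; print('foot',cv2.minAreaRect(p.astype(np.float32)),len(p))
    u,v={'top':(477/1.25,270/1.25),'side':(368,150)}[n]; x0,y0=int(u),int(v); 
    save(n+'_st.png',d['pixels'][y0-50:y0+50,x0-50:x0+50],4)
    u,v={'top':(233,220),'side':(317,305)}[n]
    save(n+'_di.png',d['pixels'][v-50:v+50,u-50:u+50],4)
a=np.hstack([cv2.imread(f'pics/{x}.png') for x in('top_st','top_di')]);cv2.imwrite('pics/c1.png',a)
E
```

```text
top table -0.0012794528547557028
[0.4878 0.1735 0.02  ]
rim [0.4859 0.1728] 0.0682055141342482 282
lug yaw 0.5920139561372485 169
[(1, np.int32(70)), (2, np.int32(254)), (3, np.int32(38)), (4, np.int32(70)), (5, np.int32(40)), (6, np.int32(37)), (7, np.int32(39)), (8, np.int32(39))] floor z [0.001  0.003  0.0068 0.0206 0.0235]
stand0 [ 0.4952 -0.1807  0.15  ]
shelf ((0.5035377144813538, -0.18007084727287292), (0.08812432736158371, 0.08019861578941345), 85.74896240234375) 926 0.12423706430649517
grip top [ 0.4927 -0.1789  0.1789] [ 0.4841 -0.1882  0.1753] [ 0.5015 -0.1699  0.1839] ((0.492768794298172, -0.1790236234664917), (0.018271135166287422, 0.01735842041671276), 89.82279968261719) 80
foot ((0.4919246435165405, -0.15629050135612488), (0.16595175862312317, 0.16660019755363464), 87.4245834350586) 1064
side table 0.0009498938076821059
[0.4857 0.1699 0.02  ]
rim [0.4844 0.1743] 0.06914671195685011 791
lug yaw 0.611497137646707 295
[(1, np.int32(476)), (2, np.int32(140)), (3, np.int32(176)), (4, np.int32(80)), (5, np.int32(83)), (6, np.int32(86)), (7, np.int32(89)), (8, np.int32(90))] floor z [0.0042 0.0055 0.0099 0.0225 0.0245]
stand0 [ 0.494  -0.1866  0.15  ]
shelf ((0.5036707520484924, -0.17912589013576508), (0.09174823760986328, 0.08031780272722244), 86.07691955566406) 802 0.12583607769321042
grip top [ 0.493  -0.1751  0.1782] [ 0.4837 -0.1887  0.17  ] [ 0.5037 -0.167   0.1825] ((0.49349361658096313, -0.17756526172161102), (0.02073107846081257, 0.020315825939178467), 82.13133239746094) 102
foot ((0.49888256192207336, -0.17843544483184814), (0.11179143190383911, 0.13034798204898834), 86.03018188476562) 1615
```

View pics/c1.png

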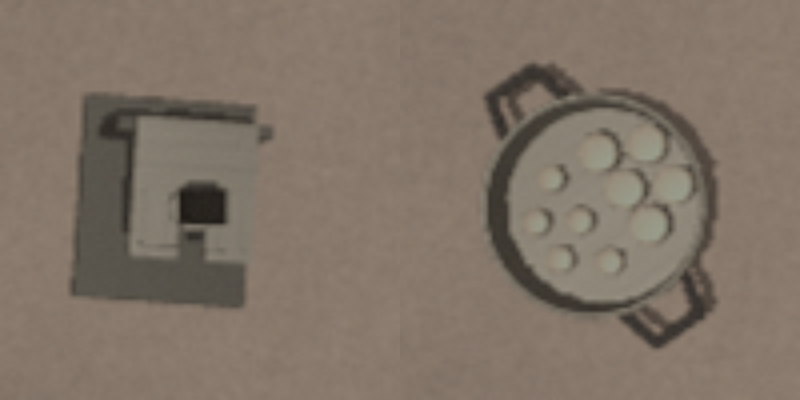

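drive_tool(steps="85 0.1 -0.05 0 -0.1; 85 0.25 -0.13 0 -0.25; 85 0.4 -0.21 0 -0.4; 85 0.55 -0.3 0 -0.55; 85 0.7 -0.38 0 -0.7; 85 0.85 -0.46 0 -0.85; 85 0.95 -0.51 0 -0.95; 85 1 -0.54 0 -1; 85 1 -0.54 0 -1", force=80)

```text
time: 0.85
tool_pos: [0.2916, -0.3584, 0.2502]
tool_rot: [-0.0, 0.872, 0.489, 0.0]
ft_force: [-0.1, -1.2, 0.4]
opening: 0.085
grasp_force: 0.0
```

drive_tool(steps="85 0.12 0.04 0 -0.1; 85 0.3 0.09 0 -0.22; 85 0.46 0.14 0 -0.35; 85 0.62 0.19 0 -0.48; 85 0.78 0.24 0 -0.58; 85 0.9 0.28 0 -0.615; 85 0.98 0.3 0 -0.615; 85 1 0.3 0 -0.615; 85 1 0.3 0 -0.615")

```text
time: 1.6
tool_pos: [0.4466, -0.2215, 0.25]
tool_rot: [-0.0, 0.732, 0.681, -0.0]
ft_force: [-0.1, -0.3, 0.1]
opening: 0.0852
grasp_force: 0.0
```

```bash
cat >> h.py <<'E'
from scipy.spatial.transform import Rotation as Rot
def delta(x,y,z=None,yaw=None):
    s=observe(); p=np.array(s['tool_pos']); q=s['tool_rot']; M=Rot.from_quat([q[1],q[2],q[3],q[0]]).as_matrix()
    d=np.array([x,y,p[2] if z is None else z])-p; cy=np.arctan2(M[1,0],M[0,0])
    sp=0 if yaw is None else -((yaw-cy+np.pi)%(2*np.pi)-np.pi)/(np.pi/4)
    print('pos',p.round(4),'yaw',round(cy,4),'t',s['time'],'delta',(M.T@d/.2).round(4),'spin',round(sp,3),'op',s['opening'],'q6',s['joints'][5])
E
python3 -c "
from h import *
delta(.4935,-.1782,.159,1.505)"
```

```text
pos [ 0.4466 -0.2215  0.25  ] yaw 1.4996 t 1.6 delta [0.2326 0.2188 0.4547] spin -0.007 op 0.08515644229873134 q6 1.035063447222054
```

drive_tool(steps="85 0.1 0.1 0 -0.007; 85 0.2 0.19 0 -0.007; 85 0.232 0.219 0 -0.007; 85 0.232 0.219 0.05 -0.007; 85 0.232 0.219 0.15 -0.007; 85 0.232 0.219 0.28 -0.007; 85 0.232 0.219 0.4 -0.007; 85 0.232 0.219 0.45 -0.007; 85 0.232 0.219 0.45 -0.007")

```text
time: 2.35
tool_pos: [0.491, -0.1785, 0.1578]
tool_rot: [-0.002, 0.73, 0.683, -0.001]
ft_force: [0.9, 0.1, -0.4]
opening: 0.0849
grasp_force: 0.0
```

```bash
python3 - <<'E'
from h import *
delta(.4935,-.1782,.159,1.505)
d,K,R,t=cam('side'); save('s1.png',d['pixels'][60:260,230:470],3)
E
```

```text
pos [ 0.491  -0.1785  0.1578] yaw 1.5039 t 2.35 delta [ 0.0023  0.0124 -0.0062] spin -0.001 op 0.08493671658656463 q6 1.1492776439597348
```

View pics/s1.png

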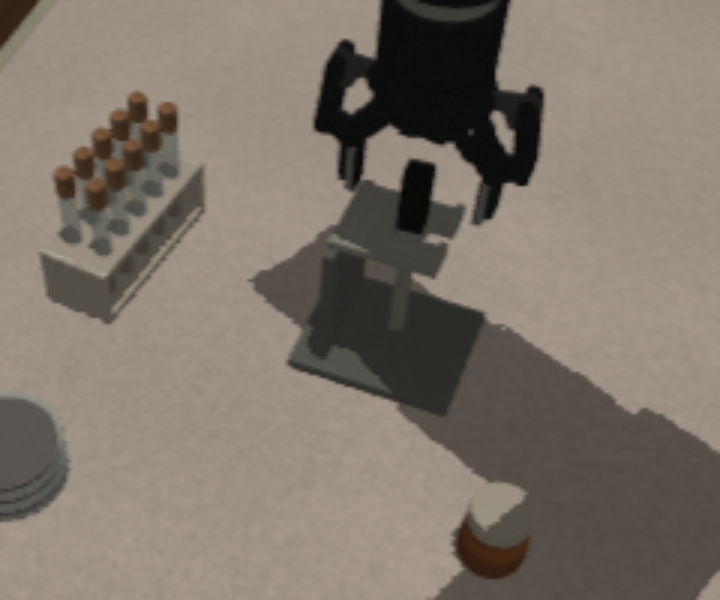

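drive_tool(steps="85 0 0 0 0; 50 0 0 0 0; 30 0 0 0 0; 10 0 0 0 0; 10 0 0 0 0; 10 0 0 0 0; 10 0 0 0 0; 10 0 0 0 0; 10 0 0 0 0; 10 0 0 0 0", force=80)

```text
time: 3.23
tool_pos: [0.4937, -0.1781, 0.1607]
tool_rot: [0.0, 0.73, 0.684, 0.0]
ft_force: [-1.2, 0.2, 5.9]
opening: 0.0191
grasp_force: 78.0
```

drive_tool(steps="10 0 0 -0.02 0; 10 0 0 -0.08 0; 10 0 0 -0.18 0; 10 0 0 -0.3 0; 10 0 0 -0.42 0; 10 0 0 -0.54 0; 10 0 0 -0.62 0; 10 0 0 -0.65 0; 10 0 0 -0.65 0; 10 0 0 -0.65 0")

```text
time: 4.07
tool_pos: [0.4934, -0.178, 0.2895]
tool_rot: [-0.0, 0.73, 0.684, -0.0]
ft_force: [0.3, -0.2, -1.4]
opening: 0.0192
grasp_force: 78.0
```

```bash
python3 - <<'E'
from h import *
delta(.485,.1735,.29)
d,K,R,t=cam('side'); save('s2.png',d['pixels'][0:230,230:470],2.5)
# beads from initial images
c=np.array([.485,.1735]); yaw=.60; 
for n in('top','side'):
    d,K,R,t=load(n); w=cloud(d,K,R,t); c0=c
    g=cv2.cvtColor(d['pixels'],cv2.COLOR_RGB2GRAY); u,v={'top':(233,220),'side':(317,305)}[n]
    print(n,g[v-50:v+50,u-50:u+50].max(), np.percentile(g[v-30:v+30,u-30:u+30],[10,30,50,70,90,97]))
E
```

```text
pos [ 0.4934 -0.178   0.2895] yaw 1.5057 t 4.0667 delta [ 1.7511e+00 -1.5620e-01 -1.7000e-03] spin 0 op 0.019237949891302092 q6 1.1502126034099254
top 155 [ 64. 107. 124. 133. 140. 150.]
side 179 [ 77. 120. 125. 130. 158. 163.]
```

View pics/s2.png

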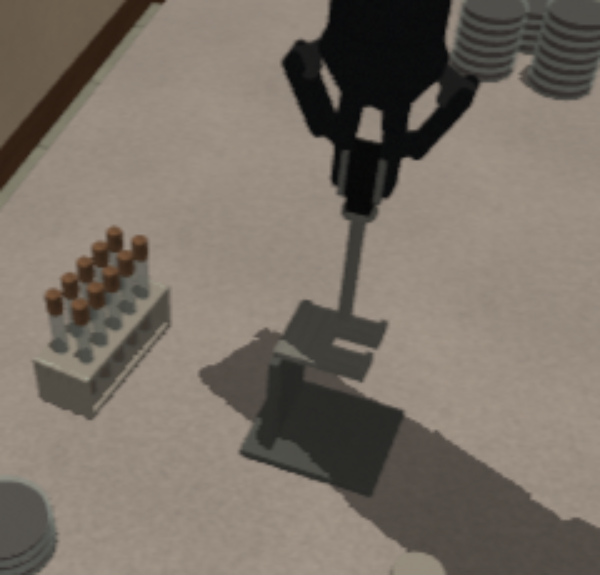

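```bash
cat >> h.py <<'E'
C=np.array([.485,.1735]); YAW=.60-np.pi
E_=np.array([np.cos(YAW),np.sin(YAW)]); N_=np.array([-E_[1],E_[0]])
def beads(d,K,R,t,thr=146,fn=None):
    img=d['pixels']; g=cv2.resize(cv2.cvtColor(img,cv2.COLOR_RGB2GRAY),None,fx=4,fy=4,interpolation=cv2.INTER_CUBIC)
    m=np.zeros_like(g); a=np.linspace(0,2*np.pi,60); ring=np.c_[C+.063*np.c_[np.cos(a),np.sin(a)],np.full(60,.02)]
    q=ring@R.T+t; q=q@K.T; q=q[:,:2]/q[:,2:]; cv2.fillPoly(m,[(q*4+1.5).astype(np.int32)],255)
    b=((g>thr)&(m>0)).astype(np.uint8); b=cv2.morphologyEx(b,cv2.MORPH_OPEN,np.ones((5,5)))
    cs,_=cv2.findContours(b,cv2.RETR_EXTERNAL,cv2.CHAIN_APPROX_NONE); out=[]
    for c in cs:
        A=cv2.contourArea(c)
        if A<150: continue
        (u,v)=c[:,0].mean(0)
        pp=ray(K,R,t,(c[:,0]-1.5)/4,.02)[:,:2]; area=cv2.contourArea(pp.astype(np.float32)); dm=np.sqrt(4*area/np.pi)
        z=.023 if dm>.0205 else .018; M=cv2.moments(c); u,v=M['m10']/M['m00'],M['m01']/M['m00']
        p=ray(K,R,t,[[(u-1.5)/4,(v-1.5)/4]],z)[0,:2]
        out.append((dm*1e3,(p-C)@E_*1e3,(p-C)@N_*1e3,u/4,v/4))
        cv2.drawContours(img,[ (c/4).astype(int)],-1,(255,0,0),1)
    for o in sorted(out,key=lambda o:-o[0]): print('d %.1f  dishx %.1f y %.1f  px %.0f %.0f'%o)
    if fn:
        x,y=q.min(0).astype(int)-12; x2,y2=q.max(0).astype(int)+12
        big=cv2.resize(d['pixels'][y:y2,x:x2],None,fx=4,fy=4); save(fn,big)
E
python3 - <<'E'
from h import *
for n in('side','top'):
    print(n); beads(*load(n),thr=146 if n=='side' else 137)
E
```

```text
side
d 22.5  dishx 27.9 y 17.7  px 329 294
d 22.4  dishx 0.7 y 17.6  px 315 298
d 22.3  dishx -27.8 y 16.3  px 300 302
d 22.2  dishx -15.1 y 44.6  px 303 287
d 22.1  dishx 15.7 y 44.3  px 319 283
d 14.5  dishx 14.1 y -41.3  px 331 327
d 14.5  dishx -31.9 y -17.8  px 303 322
d 14.4  dishx 32.9 y -16.5  px 337 311
d 14.3  dishx -14.0 y -41.2  px 316 332
d 14.3  dishx 1.2 y -17.7  px 320 317
top
d 21.4  dishx 15.0 y 44.1  px 251 216
d 21.0  dishx -0.2 y 17.8  px 239 217
d 20.8  dishx 27.0 y 17.7  px 245 226
d 20.6  dishx -16.0 y 45.1  px 244 206
d 20.4  dishx -29.0 y 16.3  px 232 208
d 12.2  dishx 32.1 y -15.9  px 235 236
d 12.0  dishx 0.5 y -16.9  px 228 225
d 11.9  dishx -32.1 y -17.1  px 221 215
d 11.7  dishx 13.2 y -40.4  px 223 235
d 11.3  dishx -14.5 y -39.9  px 217 226
```

drive_tool(steps="10 0.06 0 0 0; 10 0.18 -0.01 0 0; 10 0.34 -0.03 0 0; 10 0.5 -0.05 0 0; 10 0.66 -0.07 0 0; 10 0.8 -0.08 0 0; 10 0.9 -0.1 0 0; 10 0.97 -0.1 0 0; 10 1 -0.1 0 0; 10 1 -0.1 0 0")

```text
time: 4.95
tool_pos: [0.4862, 0.0242, 0.2896]
tool_rot: [-0.001, 0.729, 0.684, -0.0]
ft_force: [-0.3, -0.5, -0.8]
opening: 0.019
grasp_force: 78.0
```

```bash
cat >> h.py <<'E'
def dd(x,y,z=None):
    p=C+np.array([x,y])/1e3@np.array([E_,N_]); delta(p[0],p[1],z)
def axis(d,K,R,t,H=.1407,fn=None):
    p=np.array(observe()['tool_pos']); g=d['pixels'].copy()
    for a in(.04,.06,.08,.1,.12,.135,.1407):
        q=K@(R@(p-[0,0,a])+t); u,v=q[:2]/q[2]; row=cv2.cvtColor(d['pixels'],cv2.COLOR_RGB2GRAY)[int(round(v)),int(u)-14:int(u)+15]
        print(a,round(u,1),round(v,1),row.tolist())
E
python3 - <<'E'
from h import *
dd(50,0,.29)
axis(*cam('side'))
E
```

```text
pos [0.4862 0.0242 0.2896] yaw 1.5077 t 4.95 delta [ 0.591  -0.2499 -0.0016] spin 0 op 0.01901005771748675 q6 1.533052168476654
0.04 348.0 162.1 [130, 96, 64, 47, 48, 47, 52, 60, 66, 68, 68, 67, 65, 65, 58, 38, 24, 18, 28, 56, 68, 66, 57, 48, 45, 44, 44, 45, 45]
0.06 347.1 170.6 [67, 46, 46, 47, 47, 47, 46, 45, 44, 43, 52, 60, 63, 64, 65, 65, 65, 61, 51, 45, 45, 45, 46, 49, 50, 49, 50, 69, 81]
0.08 346.2 178.7 [85, 85, 85, 78, 64, 50, 62, 79, 85, 85, 78, 67, 63, 64, 64, 65, 65, 66, 76, 83, 83, 81, 81, 81, 65, 46, 46, 45, 45]
0.1 345.4 186.5 [153, 152, 153, 153, 150, 149, 148, 133, 91, 50, 47, 56, 63, 63, 64, 64, 65, 65, 76, 84, 85, 85, 84, 84, 85, 84, 84, 84, 84]
0.12 344.6 193.8 [149, 149, 150, 151, 152, 152, 152, 152, 151, 154, 155, 123, 74, 63, 64, 64, 64, 65, 105, 141, 150, 151, 153, 153, 154, 157, 160, 159, 159]
0.135 344.0 199.1 [82, 80, 81, 83, 83, 90, 131, 151, 149, 152, 139, 98, 63, 64, 64, 65, 65, 77, 128, 154, 153, 153, 152, 152, 153, 154, 154, 153, 154]
0.1407 343.8 201.1 [81, 82, 83, 84, 83, 81, 82, 85, 85, 89, 93, 96, 102, 87, 64, 64, 65, 76, 126, 152, 155, 155, 153, 152, 153, 151, 151, 154, 154]
```

drive_tool(steps="10 0.1 -0.04 0 0; 10 0.25 -0.11 0 0; 10 0.4 -0.17 0 0; 10 0.52 -0.22 0 0; 10 0.58 -0.245 0 0; 10 0.591 -0.25 0 0; 10 0.591 -0.25 0 0; 10 0.591 -0.25 0 0")

```text
time: 5.67
tool_pos: [0.4448, 0.143, 0.2901]
tool_rot: [0.0, 0.73, 0.683, -0.0]
ft_force: [-0.2, 0.3, -0.2]
opening: 0.019
grasp_force: 78.1
```

```bash
python3 - <<'E'
from h import *
dd(50,0,.149)
s=cam('side');axis(*s); beads(*s,fn='s3.png')
E
```

```text
pos [0.4448 0.143  0.2901] yaw 1.505 t 5.6667 delta [ 0.0113 -0.0061  0.7056] spin 0 op 0.019029436598679412 q6 1.7912781176742352
0.04 353.6 229.6 [169, 168, 165, 167, 169, 167, 140, 95, 74, 74, 73, 72, 70, 63, 42, 20, 12, 14, 13, 11, 12, 56, 74, 74, 115, 155, 168, 170, 170]
0.06 352.3 237.4 [168, 167, 168, 169, 166, 164, 165, 166, 168, 173, 138, 81, 69, 70, 70, 71, 71, 71, 84, 142, 168, 167, 168, 169, 170, 172, 176, 177, 173]
0.08 351.2 244.8 [91, 93, 93, 93, 93, 93, 94, 94, 99, 98, 80, 67, 68, 69, 69, 71, 71, 71, 99, 150, 169, 166, 168, 171, 169, 167, 168, 167, 168]
0.1 350.1 251.8 [92, 90, 93, 94, 93, 92, 93, 93, 92, 94, 83, 71, 69, 69, 69, 71, 71, 70, 78, 86, 91, 93, 93, 93, 94, 95, 93, 94, 96]
0.12 349.1 258.4 [95, 94, 92, 91, 91, 93, 93, 92, 92, 91, 82, 70, 69, 70, 69, 70, 71, 70, 80, 92, 95, 94, 94, 94, 93, 91, 91, 91, 92]
0.135 348.3 263.1 [90, 90, 91, 93, 93, 93, 92, 92, 91, 91, 91, 79, 68, 70, 70, 75, 78, 74, 74, 85, 91, 92, 94, 95, 94, 93, 94, 94, 94]
0.1407 348.0 264.8 [91, 92, 93, 93, 94, 94, 93, 92, 93, 94, 95, 93, 82, 74, 75, 77, 79, 83, 90, 94, 94, 93, 94, 94, 92, 92, 92, 93, 94]
d 24.2  dishx -27.8 y 16.7  px 300 302
d 23.8  dishx 0.4 y 17.8  px 315 298
d 17.5  dishx -16.0 y 42.8  px 303 289
d 16.5  dishx 14.3 y -40.8  px 331 327
d 16.4  dishx -31.8 y -17.3  px 303 321
d 16.3  dishx 1.4 y -17.1  px 320 316
d 16.3  dishx 33.0 y -16.0  px 337 311
d 16.0  dishx -14.1 y -40.7  px 316 332
d 15.5  dishx 27.3 y 14.4  px 329 297
```

View pics/s3.png

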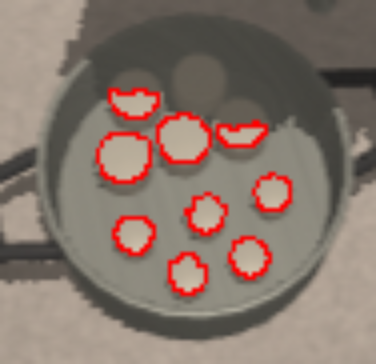

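drive_tool(steps="10 0.011 -0.006 0.1 0; 10 0.011 -0.006 0.25 0; 10 0.011 -0.006 0.4 0; 10 0.011 -0.006 0.52 0; 10 0.011 -0.006 0.62 0; 10 0.011 -0.006 0.68 0; 10 0.011 -0.006 0.7 0; 10 0.011 -0.006 0.705 0; 10 0.011 -0.006 0.705 0")

```text
time: 6.47
tool_pos: [0.4439, 0.1457, 0.1497]
tool_rot: [0.0, 0.73, 0.683, 0.0]
ft_force: [-0.0, 0.3, -0.5]
opening: 0.0192
grasp_force: 78.3
```

```bash
cat >> h.py <<'E'
def zb(d,K,R,t,verbose=1):
    w=cloud(d,K,R,t); x=(w[...,:2]-C)@E_*1e3; y=(w[...,:2]-C)@N_*1e3; z=w[...,2]
    tp=(np.array(observe()['tool_pos'])[:2]-C); tx,ty=tp@E_*1e3,tp@N_*1e3
    base=np.hypot(x,y)<61
    fl=np.nanmedian(z[base&(z<.011)&(z>-.003)]); z=z-fl+.005
    base&=~(np.hypot(x-tx,y-ty)<8); out=[]
    for nm,lo,hi,amin in(('L',.0195,.0275,25),('S',.0145,.0195,18)):
        m=(base&(z>lo)&(z<hi)).astype(np.float32)
        M=cv2.GaussianBlur(cv2.resize(m,None,fx=4,fy=4,interpolation=cv2.INTER_LINEAR),(0,0),3)
        b=(M>.75).astype(np.uint8); k,lab,st,ce=cv2.connectedComponentsWithStats(b)
        for i in range(1,k):
            if st[i,4]<amin*8: continue
            u,v=(ce[i]-1.5)/4; p=ray(K,R,t,[[u,v]],.023 if nm=='L' else .018)[0,:2]-C
            out.append((nm,round(p@E_*1e3,1),round(p@N_*1e3,1),st[i,4]//16,'w%dh%d'%(st[i,2]//4,st[i,3]//4)))
    print('floor',round(fl,4),'tip',round(tx,1),round(ty,1))
    for o in out: print(*o)
E
python3 - <<'E'
from h import *
dd(50,0,.149)
zb(*load('side'))
zb(*cam('side'))
print(observe()['ft_force'])
E
```

```text
pos [0.4439 0.1457 0.1497] yaw 1.5047 t 6.4667 delta [-0.0022 -0.0007  0.0033] spin 0 op 0.019168747125735484 q6 1.7974193461147097
floor 0.0058 tip 49.6 -0.3
L 14.8 44.3 107 w12h11
L -16.0 44.6 112 w12h11
L 26.8 17.5 115 w12h12
L -0.3 17.9 116 w12h12
L -28.7 16.4 120 w12h12
S 32.0 -16.2 51 w8h8
S 0.6 -18.1 51 w8h9
S -32.5 -17.5 52 w8h8
S 12.9 -41.3 54 w8h8
S -15.1 -41.1 60 w8h9
floor 0.0058 tip 49.3 -0.3
L 14.8 44.3 109 w12h11
L -16.1 44.6 112 w12h11
L 26.8 17.8 113 w12h11
L -0.2 17.7 122 w12h12
L -28.9 16.4 122 w12h12
S 31.0 -16.3 49 w7h8
S -0.1 -18.0 56 w9h9
S -32.8 -17.9 56 w8h9
S 12.5 -42.2 50 w8h8
S -15.1 -41.0 58 w8h9
[-0.32105391 -0.5175789  -1.03803629]
```

```bash
cat >> h.py <<'E'
def path(pts,off=(0,0)):
    s=observe(); p=np.array(s['tool_pos']); q=s['tool_rot']; M=Rot.from_quat([q[1],q[2],q[3],q[0]]).as_matrix()
    out=[]
    for x,y in pts:
        w=C+np.array([x,y])/1e3@np.array([E_,N_]); d=M.T@np.array([w[0]-p[0],w[1]-p[1],0])/.2; out.append('%.3f %.3f'%(d[0],d[1]))
    print('; '.join(out))
def arc(r0,r1,a,b,n=10): 
    k=np.arange(1,n+1)/n; A=np.radians(a+(b-a)*k); rr=r0+(r1-r0)*k; return np.c_[rr*np.cos(A),rr*np.sin(A)]
def line(p,q,n): p,q=np.array(p),np.array(q); return p+(q-p)*(np.arange(1,n+1)/n)[:,None]
E
python3 -c "
from h import *
path(arc(49,48,0,80))"
```

```text
-0.025 0.025; -0.047 0.052; -0.064 0.081; -0.077 0.112; -0.086 0.145; -0.090 0.179; -0.090 0.212; -0.084 0.246; -0.075 0.278; -0.060 0.308
```

drive_tool(steps="10 -0.025 0.025 0 0; 10 -0.047 0.052 0 0; 10 -0.064 0.081 0 0; 10 -0.077 0.112 0 0; 10 -0.086 0.145 0 0; 10 -0.09 0.179 0 0; 10 -0.09 0.212 0 0; 10 -0.084 0.246 0 0; 10 -0.075 0.278 0 0; 10 -0.06 0.308 0 0")

```text
time: 7.35
tool_pos: [0.5047, 0.1304, 0.1492]
tool_rot: [-0.0, 0.73, 0.684, -0.0]
ft_force: [0.9, -0.9, -1.1]
opening: 0.0193
grasp_force: 78.2
```

```bash
python3 -c "
from h import *
zb(*cam('side')); path(arc(48,48,80,170))
s=observe();print(s['ft_force'],s['tool_pos'])"
```

```text
floor 0.0058 tip 6.8 47.0
L -11.8 46.7 109 w11h12
L -32.6 21.7 247 w17h25
L 9.4 18.2 244 w26h17
S 31.7 -16.5 51 w8h9
S 0.1 -18.3 54 w8h8
S -32.3 -17.9 55 w8h9
S 12.8 -41.0 54 w9h8
S -15.1 -40.4 54 w9h9
0.014 0.026; 0.039 0.054; 0.069 0.078; 0.101 0.097; 0.136 0.111; 0.173 0.119; 0.210 0.121; 0.248 0.118; 0.284 0.108; 0.319 0.093
[ 1.45813605 -1.38961606 -1.17449247] [0.5059741  0.13087721 0.14934019]
```

drive_tool(steps="10 0.014 0.026 0 0; 10 0.039 0.054 0 0; 10 0.069 0.078 0 0; 10 0.101 0.097 0 0; 10 0.136 0.111 0 0; 10 0.173 0.119 0 0; 10 0.21 0.121 0 0; 10 0.248 0.118 0 0; 10 0.284 0.108 0 0; 10 0.319 0.093 0 0")

```text
time: 8.23
tool_pos: [0.5267, 0.1936, 0.1493]
tool_rot: [0.0, 0.73, 0.684, 0.0]
ft_force: [0.9, 0.1, -1.3]
opening: 0.0189
grasp_force: 78.3
```

```bash
python3 -c "
from h import *
zb(*cam('side')); path(arc(48,48,170,250))
s=observe();print(s['ft_force'],s['tool_pos'])"
```

```text
floor 0.0058 tip -45.7 5.7
L 9.4 18.2 245 w26h17
L -35.7 -18.2 393 w26h29
S 30.9 -16.5 50 w8h9
S -0.2 -17.5 53 w8h9
S 5.8 -45.8 108 w15h16
S -18.0 -46.3 56 w8h8
0.023 -0.004; 0.048 -0.025; 0.071 -0.050; 0.089 -0.078; 0.104 -0.108; 0.114 -0.140; 0.120 -0.173; 0.121 -0.206; 0.118 -0.239; 0.109 -0.272
[-2.1043337   1.54305116 -1.49873553] [0.52595789 0.19465519 0.14929434]
```

```bash
python3 -c "
from h import *
path([(33,-34)]); path(line((33,-34),(34,-1),8))"
```

```text
-0.087 -0.432
-0.103 -0.420; -0.120 -0.408; -0.136 -0.396; -0.153 -0.383; -0.170 -0.371; -0.186 -0.359; -0.203 -0.347; -0.220 -0.335
```

drive_tool(steps="10 0 0 -0.1 0; 10 0 0 -0.22 0; 10 -0.01 -0.06 -0.24 0; 10 -0.04 -0.2 -0.24 0; 10 -0.07 -0.34 -0.24 0; 10 -0.087 -0.432 -0.24 0; 10 -0.087 -0.432 -0.24 0; 10 -0.087 -0.432 -0.12 0; 10 -0.087 -0.432 0 0; 10 -0.087 -0.432 0 0")

```text
time: 9.12
tool_pos: [0.4377, 0.1807, 0.1465]
tool_rot: [-0.001, 0.73, 0.684, -0.002]
ft_force: [-1.6, -0.5, -2.3]
opening: 0.0191
grasp_force: 80.1
```

```bash
python3 -c "
from h import *
zb(*cam('side')); path(line((33,-34),(34,-1),8)); path([(33,-12),(16,-32)])
s=observe();print(s['ft_force'],s['tool_pos'])"
```

```text
floor 0.0058 tip 34.4 -32.4
L 9.0 17.9 245 w26h17
L -22.4 -7.7 131 w13h13
L -41.5 -24.5 268 w23h23
S 31.7 -8.1 42 w7h8
S -0.0 -17.7 53 w8h9
S 7.5 -46.1 108 w14h16
S -16.8 -47.3 56 w8h8
-0.006 0.013; -0.023 0.025; -0.039 0.037; -0.056 0.049; -0.072 0.062; -0.089 0.074; -0.106 0.086; -0.122 0.098
-0.076 0.068; 0.055 0.074
[ 0.26032053  0.21363765 -0.39011267] [0.43832148 0.18080828 0.14817812]
```

drive_tool(steps="10 -0.006 0.013 0 0; 10 -0.023 0.025 0 0; 10 -0.039 0.037 0 0; 10 -0.056 0.049 0 0; 10 -0.072 0.062 0 0; 10 -0.089 0.074 0 0; 10 -0.106 0.086 0 0; 10 -0.122 0.098 0 0; 10 -0.122 0.098 0 0")

```text
time: 9.92
tool_pos: [0.4579, 0.1547, 0.1493]
tool_rot: [0.0, 0.73, 0.683, 0.0]
ft_force: [-0.1, -0.1, -0.8]
opening: 0.0191
grasp_force: 80.1
```

```bash
python3 -c "
from h import *
zb(*cam('side')); path([(33,-12),(25,-22),(16,-31),(11,-31),(6,-29),(3,-24),(0,-18),(-1,-12),(-2,-6),(-2,0)])
s=observe();print(s['ft_force'],s['tool_pos'])"
```

```text
floor 0.0058 tip 33.0 -0.2
L 9.2 19.5 242 w25h18
L -22.8 -7.7 133 w13h13
L -48.0 -13.5 132 w13h13
L -35.1 -35.2 129 w13h13
S 0.2 -17.9 57 w8h9
S -0.8 -46.1 177 w25h16
0.047 -0.036; 0.111 -0.036; 0.174 -0.028; 0.189 -0.009; 0.197 0.017; 0.186 0.045; 0.172 0.075; 0.152 0.097; 0.131 0.120; 0.108 0.138
[-0.18786601 -0.48338113 -1.22603471] [0.45763992 0.1549906  0.14930292]
```

drive_tool(steps="10 0.047 -0.036 0 0; 10 0.111 -0.036 0 0; 10 0.174 -0.028 0 0; 10 0.189 -0.009 0 0; 10 0.197 0.017 0 0; 10 0.186 0.045 0 0; 10 0.172 0.075 0 0; 10 0.152 0.097 0 0; 10 0.131 0.12 0 0; 10 0.108 0.138 0 0")

```text
time: 10.8
tool_pos: [0.487, 0.1742, 0.1492]
tool_rot: [0.0, 0.73, 0.683, -0.0]
ft_force: [0.5, 0.0, -1.1]
opening: 0.0186
grasp_force: 80.1
```

```bash
python3 -c "
from h import *
s=cam('side'); zb(*s); path(line((-2,0),(0,14),4)); beads(*s,fn='s4.png')
s=observe();print(s['ft_force'],s['tool_pos'])"
```

```text
floor 0.0057 tip -2.0 1.4
L -9.4 36.5 64 w9h11
L 23.0 21.4 98 w11h12
L -35.7 -18.3 404 w26h29
S 42.3 13.2 46 w8h7
S -7.0 17.6 22 w3h8
S 17.8 -49.1 44 w8h8
S -10.3 -49.6 95 w18h7
-0.010 0.005; -0.025 0.013; -0.040 0.022; -0.056 0.031
d 66.7  dishx -1.1 y -35.1  px 322 325
d 27.8  dishx -49.0 y -8.9  px 292 319
[ 1.18422429 -1.45854253 -0.7249324 ] [0.48744545 0.17348101 0.14928247]
```

View pics/s4.png

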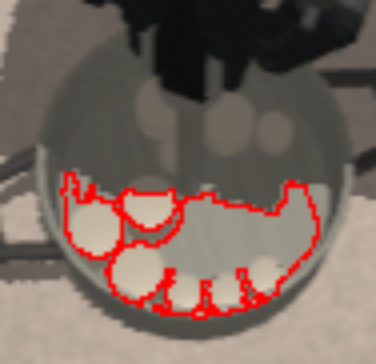

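drive_tool(steps="10 0.005 -0.005 0 0; 10 0.005 -0.005 0 0; 10 0.005 -0.005 0 0; 10 0.005 -0.005 -0.1 0; 10 0.005 -0.005 -0.25 0; 10 0.005 -0.005 -0.4 0; 10 0.005 -0.005 -0.55 0; 10 0.005 -0.005 -0.65 0; 10 0.005 -0.005 -0.7 0; 10 0.005 -0.005 -0.7 0")

```text
time: 11.68
tool_pos: [0.4863, 0.1766, 0.2912]
tool_rot: [0.001, 0.73, 0.684, 0.002]
ft_force: [-0.6, -0.6, -1.1]
opening: 0.0191
grasp_force: 80.2
```

```bash
python3 -c "
from h import *
zb(*cam('side')); delta(.4937,-.1781,.29,1.505)"
```

```text
floor 0.0057 tip -2.1 -2.0
L -5.1 39.4 115 w12h12
L 22.1 22.1 117 w12h12
L -35.8 -18.4 401 w26h29
S 41.8 12.5 48 w8h7
S -3.5 18.9 39 w8h7
S -2.9 -49.6 141 w28h11
pos [0.4856 0.1764 0.2894] yaw 1.506 t 11.7333 delta [-1.766   0.155  -0.0032] spin 0.001 op 0.018944872922053695 q6 1.8423755319384802
```

drive_tool(steps="10 -0.06 0 0 0; 10 -0.18 0.01 0 0; 10 -0.34 0.03 0 0; 10 -0.5 0.05 0 0; 10 -0.66 0.07 0 0; 10 -0.8 0.08 0 0; 10 -0.9 0.09 0 0; 10 -0.97 0.09 0 0; 10 -1 0.09 0 0; 10 -1 0.09 0 0")

```text
time: 12.57
tool_pos: [0.4895, -0.0258, 0.2879]
tool_rot: [-0.001, 0.73, 0.683, -0.001]
ft_force: [-0.3, 0.2, -0.4]
opening: 0.0194
grasp_force: 80.2
```

drive_tool(steps="10 -0.06 0 0 0; 10 -0.18 0.01 0 0; 10 -0.34 0.03 0 0; 10 -0.5 0.04 0 0; 10 -0.64 0.055 0 0; 10 -0.72 0.06 0 0; 10 -0.76 0.065 0 0; 10 -0.766 0.065 0 0; 10 -0.766 0.065 0 0; 10 -0.766 0.065 0 0")

```text
time: 13.4
tool_pos: [0.4933, -0.1771, 0.2892]
tool_rot: [-0.0, 0.729, 0.684, 0.0]
ft_force: [0.8, 0.3, -1.4]
opening: 0.0191
grasp_force: 80.2
```

```bash
python3 - <<'E'
from h import *
delta(.4937,-.1781,.161,1.505)
d,K,R,t=cam('side'); axis(d,K,R,t); save('s5.png',d['pixels'][0:230,230:470],2.5)
E
```

```text
pos [ 0.4933 -0.1771  0.2892] yaw 1.5068 t 13.4 delta [-0.0052  0.0025  0.6409] spin 0.002 op 0.019064449136747676 q6 1.1503548627826488
0.04 373.2 88.1 [139, 138, 140, 142, 143, 143, 141, 141, 139, 118, 79, 60, 61, 62, 62, 63, 62, 61, 61, 61, 82, 122, 139, 139, 140, 140, 141, 143, 144]
0.06 371.9 96.8 [140, 139, 140, 142, 142, 142, 140, 139, 140, 142, 142, 113, 69, 59, 59, 60, 60, 71, 121, 144, 144, 143, 142, 142, 143, 144, 143, 140, 140]
0.08 370.6 105.1 [141, 141, 140, 140, 140, 141, 142, 141, 140, 140, 141, 112, 68, 59, 60, 60, 61, 83, 125, 142, 141, 140, 140, 142, 142, 142, 143, 144, 144]
0.1 369.4 113.1 [142, 142, 141, 143, 141, 138, 138, 139, 141, 143, 142, 113, 68, 59, 60, 60, 61, 99, 131, 140, 140, 142, 143, 142, 142, 144, 144, 144, 145]
0.12 368.2 120.8 [73, 108, 135, 143, 141, 140, 140, 143, 144, 142, 139, 104, 59, 59, 61, 61, 60, 113, 142, 145, 145, 143, 143, 143, 142, 143, 144, 145, 146]
0.135 367.4 126.4 [62, 62, 63, 63, 63, 62, 61, 60, 62, 62, 63, 61, 59, 59, 59, 60, 60, 66, 83, 113, 128, 139, 147, 146, 145, 145, 146, 146, 146]
0.1407 367.1 128.5 [62, 63, 63, 63, 62, 61, 61, 62, 63, 63, 63, 62, 61, 61, 60, 60, 62, 62, 63, 62, 62, 64, 66, 69, 73, 85, 101, 119, 126]
```

View pics/s5.png

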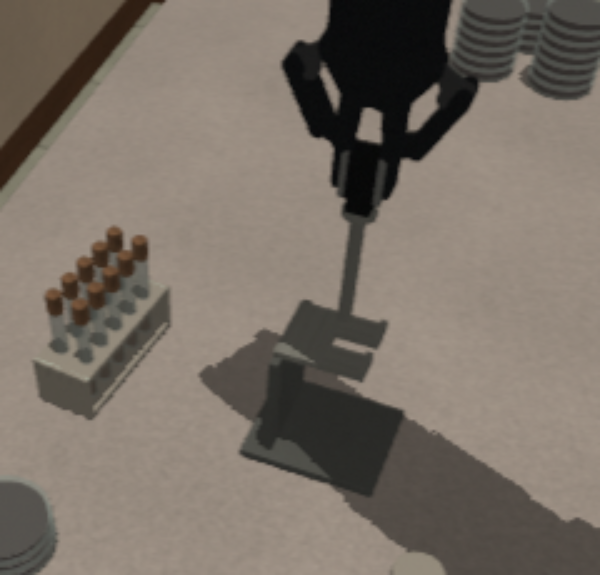

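drive_tool(steps="10 -0.005 -0.004 0 0; 10 -0.005 -0.004 0 0; 10 -0.005 -0.004 0.05 0; 10 -0.005 -0.004 0.14 0; 10 -0.005 -0.004 0.26 0; 10 -0.005 -0.004 0.38 0; 10 -0.005 -0.004 0.5 0; 10 -0.005 -0.004 0.59 0; 10 -0.005 -0.004 0.62 0; 10 -0.005 -0.004 0.62 0")

```text
time: 14.28
tool_pos: [0.4914, -0.1785, 0.1636]
tool_rot: [-0.002, 0.73, 0.684, -0.001]
ft_force: [-0.5, 0.1, -0.3]
opening: 0.0192
grasp_force: 80.2
```

```bash
python3 -c "
from h import *
delta(.4937,-.1781,.160,1.505)"
```

```text
pos [ 0.4914 -0.1785  0.1636] yaw 1.5059 t 14.2833 delta [0.0026 0.0114 0.018 ] spin 0.001 op 0.019239184156823352 q6 1.1473847304980973
```

Free of contact. Lower the rest, then open.

drive_tool(steps="10 0 0.005 0.005 0; 10 0 0.005 0.01 0; 10 0 0.005 0.013 0; 10 0 0.005 0.013 0; 10 0 0.005 0.013 0; 10 0 0.005 0.013 0")

```text
time: 14.78
tool_pos: [0.4937, -0.1795, 0.1631]
tool_rot: [0.0, 0.73, 0.684, 0.0]
ft_force: [-1.5, 0.4, 0.2]
opening: 0.0192
grasp_force: 80.4
```

drive_tool(steps="10 0.006 -0.002 0.004 0; 10 0.006 -0.002 0.008 0; 10 0.006 -0.002 0.012 0; 10 0.006 -0.002 0.014 0; 10 0.006 -0.002 0.014 0; 10 0.006 -0.002 0.014 0")

```text
time: 15.28
tool_pos: [0.4936, -0.1781, 0.1606]
tool_rot: [0.0, 0.73, 0.684, 0.0]
ft_force: [-3.9, 1.0, 8.2]
opening: 0.0194
grasp_force: 81.7
```

drive_tool(steps="22 0 -0.003 0 0; 26 0 -0.003 0 0; 32 0 -0.003 0 0; 45 0 -0.003 0 0; 60 0 -0.003 0 0; 85 0 -0.003 0 0; 85 0 -0.003 0 0; 85 0 -0.003 0 0; 85 0 -0.003 0 0; 85 0 -0.003 0 0")

```text
time: 16.12
tool_pos: [0.4926, -0.1781, 0.1599]
tool_rot: [-0.0, 0.73, 0.684, 0.0]
ft_force: [-0.5, -0.1, 1.2]
opening: 0.085
grasp_force: 0.0
```

drive_tool(steps="85 0 0 0 0; 85 0 0 -0.05 0; 85 0 0 -0.12 0; 85 0 0 -0.24 0; 85 0 0 -0.38 0; 85 0 0 -0.52 0; 85 0 0 -0.64 0; 85 0 0 -0.7 0; 85 0 0 -0.7 0; 85 0 0 -0.7 0")

```text
time: 16.95
tool_pos: [0.4928, -0.1782, 0.3006]
tool_rot: [0.001, 0.73, 0.684, 0.0]
ft_force: [-0.2, -0.1, -0.4]
opening: 0.085
grasp_force: 0.0
```

```bash
python3 - <<'E'
from h import *
np.set_printoptions(precision=4,suppress=True)
s=cam('side'); zb(*s); save('s6.png',s[0]['pixels'][60:380,210:450],1.8)
for x in (load('side'),s):
    w=cloud(*x); z=w[...,2]; m=(np.hypot(w[...,0]-.4935,w[...,1]+.178)<.05)&(z>.145)&(z<.19); p=w[m]
    lo=p[p[:,2]<.16].mean(0); hi=p[p[:,2]>.17].mean(0); print(len(p),lo,hi,p[:,2].max())
E
```

```text
floor 0.0058 tip 192.3 294.2
L -5.1 39.5 117 w12h12
L 22.3 22.2 116 w12h12
L -35.8 -18.3 400 w26h29
S 42.8 13.2 46 w8h7
S -3.5 17.6 55 w8h9
S 17.6 -49.1 47 w8h8
S -10.2 -48.9 98 w19h7
199 [ 0.4926 -0.1702  0.1527] [ 0.493  -0.1751  0.1782] 0.18252390075419156
204 [ 0.4942 -0.171   0.1525] [ 0.4949 -0.175   0.1782] 0.18384634676614597
```

View pics/s6.png

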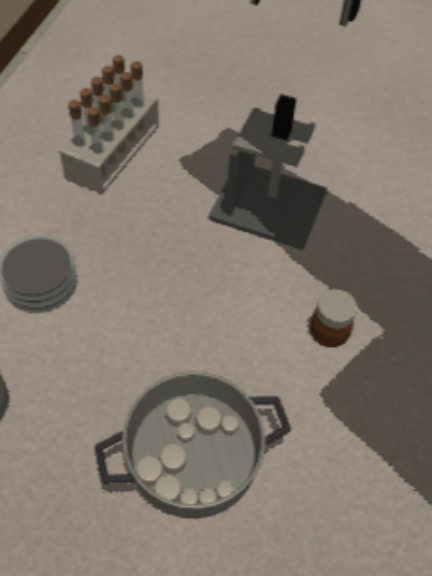

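The stirrer hangs upright in the fork at (285,118), within 2 mm of where it started. The dish has 2 large and 2 small beads above the lug line, and 3 large and 3 small below it. Handing in.

```bash
python3 -c "
from h import *
print(r.close_job())"
```

```text
the job is handed in; nothing more can be done
None
```

I handed the job in at about 17 s on the robot clock, and no verdict came back: the last camera check showed 2 large and 2 small beads in one half of the dish and 3 large and 3 small in the other, and the stirrer hanging upright in the fork within 2 mm of its starting place.

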